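# Clamp the amber bottle with its turnbuckle

### The job

Two identical lab shakers each have a turnbuckle clamp on the platform. Take the orange-balled handle of the clamp in which the amber (brown) bottle stands loose, and swing it over, away from the bottle and down to its stop, so that the turnbuckle draws both jaws in and grips the bottle. The bottle must stay upright in its place; leave the clamp with the blue bottle as it is and let go at the end.

Things in the scene. Friction and masses are not known exactly. Their poses are not given: they have to be found in the camera images.
- turnbuckle_a (a joint): Angle (rad) of the brass turnbuckle and handle on the amber bottle's shaker. 0: open, handle leaning 0.35 from upright towards the bottle; 0.35: upright; grows as it swings away from the bottle to the hard stop at 1.55. Both jaws draw in 6 mm per rad, touch the bottle at about 1.25, then squeeze it. Starts at 0 to 0.4; stays where left (about 3 N at the ball, some more when squeezing).
- handle_a (a point): Centre of the orange ball, 28 mm across, on that handle's 10 mm rod, 88 mm from the turnbuckle axis, which is level and 90 mm above the table. Turns with the handle: z points along the rod to the ball, y along the turnbuckle axis; tightening tips z towards -x. Platform top is 55 mm, jaws 115 mm above the table. At the stop the ball is 122 mm up, 22 mm past the platform's edge.
- amber_bottle: Amber (brown) bottle with white cap, 56 mm across, 100 mm tall, 0.2 kg or so; origin at the centre of its underside, z up. It stands loose on the white platform (260 x 220 mm) between two V-shaped jaws with cushioned rubber pads, about 125 mm from the turnbuckle axis; its top is 155 mm above the table.
- handle_b (a point): Centre of the orange ball of the other, identical clamp, on the shaker with the blue bottle. To be left alone.

How it is judged:
At the end, for the whole second after the job is handed in: The turnbuckle of the amber bottle's clamp is turned to its stop or within 0.17 rad (10 degrees) of it and rests there, so that both jaws press on the bottle; the amber bottle is upright within 0.15 rad and within 15 mm of where it stood; the other clamp's handle is within 15 mm of where it was (value of joint turnbuckle_a above 1.38 rad and velocity of joint turnbuckle_a below 0.1 rad/s and angle between amber_bottle's own z axis and vertical below 0.15 rad and distance of each of amber_bottle, handle_b from where it was at the start of the episode below 0.015 m); the robot touches nothing.
It fails at once if the other clamp's handle is moved more than 20 mm (distance of handle_b from where it was at the start of the episode above 0.02 m).
It fails at once if the amber bottle is tipped more than 0.3 rad or shoved more than 25 mm (angle between amber_bottle's own z axis and vertical above 0.3 rad or distance of amber_bottle from where it was at the start of the episode above 0.025 m).
It also fails if it takes over 35 s, if anything falls off the work surface, if the arm or the gripper's body presses on something with over 40 N, if the wrist force passes 120 N, or if a joint passes its speed limit or range.

### The arm

A 6-joint arm with a two-finger parallel gripper is mounted at the origin on the work surface. World frame = base frame: x ahead of the robot, y to its left, z up, the work surface at z = 0. Lengths are in m, angles in rad, forces in N, time in s.
With the tool pointing down it reaches from about 0.375 to 0.975 m from the base axis. Payload 3.8 kg.
Tool frame: the origin (TCP) lies midway between the tips of the shut fingers; the grasp point (between the pads) lies 19 mm behind it; x points along the fingers, z is the direction in which the jaws open and shut, and the axes are right-handed (so a half turn about x gives the same grasp; the last joint's range is limited). The gripper opens to 85 mm and grips with 20 to 120 N. Pads are 22 mm wide; open, the fingers measure 114 mm over their backs; the gripper's body (76 mm by 85 mm) begins 54 mm behind the grasp point. The pads swing forward as they close: fully open they stand 13 mm farther back than shut.
Start: joints at [1.255, 0.264, 1.604, -0, 1.274, -0.037], TCP at [0.186, 0.649, 0.231] pointing down, gripper open.
Joint ranges: [-2.63, 2.63], [-0.94, 2.18], [0.31, 2.57], [-1.31, 4.45], [0, 2.66], [-2.55, 2.55]. Speed limits (rad/s): [2.57, 2.57, 3.14, 3.14, 3.14, 3.14].

### API

Orientations are given as a rotation vector (axis times angle).
In Python, from workcell import * gives the robot as it stands. The module is installed in compiled form; this text tells all that it offers.
- The arm moves only by the tool carry_out, never from a script. Its arguments are lists of equal length, an entry for each row: "offset": the shift along the tool's x, y, z in cm, a list of three; "delta_rot": the turn, a rotation vector about the tool's x, y, z in degrees, a list of three. A call has exactly 5 rows; each row shifts and turns the commanded pose from where the row before left it, along the tool's axes as they then stand; what a row does not reach is not made up. A row lasts 1/12 s, in which the tool goes at most 41.7 mm and 7.16 degrees, less where a joint would pass 70% of its speed; a pose out of reach is approached as far as the arm can. A call is refused whole if a number of a shift passes 4.17 or a number of a turn 7.16, either way. A call with a gripper value outside its range is refused whole. "fingers" is the opening, from -1 (shut) to 1 (fully open), set as the call begins (left out, the last holds). The fingers move at their own pace and stop on an object; "newtons" is the grip in N (left out, the last holds). Time passes only in rows, so rows that do not move let the fingers close, or fill a call up. It gives the time, the measured TCP pose, the force and the opening at its end, in the units of the state.
- read_state(): the state, without advancing time (a new reading comes with each control period).
- read_camera(name): name is "scene" or "side" or "wrist"; returns (picture, depth): 480x640x3 uint8, red, green, blue; 480x640 float32, m along the optical axis (not along the pixel's ray), 0 where there is no reading.
- get_calibration(name): a dict with "fx", "fy", "cx", "cy" (pixels), "R" (3x3) and "t" (3): a world point X has camera coordinates R X + t; the wrist camera has in their place "mount" (4x4, takes a point from camera to tool coordinates, whose origin is the TCP and whose axes are the tool frame's). Camera axes: x right, y down, z forward; pixel columns grow to the right and rows downward; lengths in m; the calibration is good to about 2 mm. A picture is of the moment at which its call begins: read the wrist's pose just before it. get_calibration takes no time and is no camera call.
- finish_job(): hands the job in, once; it reports no verdict.
The state is a dict: "time": time; "q": joint angles; "joint_vel": joint speeds; "joint_torque": joint torques, N m; "tool_pos": TCP position; "tcp_rot": TCP orientation; "wrist_force": force on the tool from outside, world axes, zero at the start; "torque": the same for the moment, N m; "width": opening from 0.0 (shut) to 1.0 (fully open).
Only numpy, scipy, OpenCV 4.12 (cv2) and the standard library are available. Lean on these libraries where they do the work, as an engineer would, in place of code of your own. Each camera call takes 0.05 s, during which the arm holds its last target. There are 200 camera calls.

## Working session

There is one attempt and no reset: what is moved stays moved. The work goes in short steps, Python scripts to look and compute and a tool call to move; the robot and the scene stay as the last step left them, time stands still between calls to the robot, and variables do not carry over. Pictures are saved under pics/ and viewed, about 8 in all and at most 12, crops included, and the job is handed in when it is done.

Besides the shell and the picture viewer there is one more tool, called after "Request:" as name(argument=value, ...) on one line, values as JSON. carry_out: Moves the arm, as the interface text tells. Its arguments: {"type":"object","properties":{"offset":{"type":"array"},"delta_rot":{"type":"array"},"fingers":{"type":"number"},"newtons":{"type":"number"}},"required":["offset","delta_rot"]}

```bash
mkdir -p pics; cat > h.py <<'E'
from workcell import *
import numpy as np, cv2
from scipy.spatial.transform import Rotation as R
def snap(n,f):
    p,d=read_camera(n); cv2.imwrite('pics/'+f,p[:,:,::-1]); np.savez('pics/'+f+'.npz',p=p,d=d); return p,d
def world(n,u,v,z):
    c=get_calibration(n); X=np.array([(u-c['cx'])/c['fx']*z,(v-c['cy'])/c['fy']*z,z])
    return c['R'].T@(X-c['t'])
def blobs(n,p,d,lo,hi,minA=40):
    m=cv2.inRange(cv2.cvtColor(p,cv2.COLOR_RGB2HSV),lo,hi)
    k,_,s,ce=cv2.connectedComponentsWithStats(m)
    L=cv2.connectedComponents(m)[1]
    for i in range(1,k):
        if s[i,4]>=minA:
            z=np.median(d[(L==i)&(d>0)]) if ((L==i)&(d>0)).any() else 0
            print(n,s[i],ce[i].round(1),round(float(z),3),world(n,*ce[i],z).round(3))
E
python3 - <<'E'
from h import *
s=read_state();print(s)
a=[]
for n in('scene','side'):
    p,d=snap(n,n+'1.png')
    blobs(n,p,d,(5,170,120),(20,255,255))
E
```

```text
{'time': 0.0, 'q': array([ 1.25512412e+00,  2.64760019e-01,  1.60538950e+00, -2.04839585e-05,
        1.27369903e+00, -3.68892013e-02]), 'joint_vel': array([ 9.34280396e-04, -8.97326408e-05, -2.56612002e-03, -6.66808422e-04,
       -3.26992848e-05, -2.03517047e-03]), 'joint_torque': array([ 1.06504041e-03, -5.15090668e+01, -3.67326236e+01,  1.11600655e-04,
        1.23675191e-02, -1.06331660e-05]), 'tool_pos': array([0.1855222 , 0.64823565, 0.22994904]), 'tcp_rot': array([-1.00278096,  1.33016491,  1.00060662]), 'wrist_force': array([-0.15794015, -0.02371872,  0.05496666]), 'torque': array([-0.03580549, -0.01538796,  0.02161197]), 'width': 1.0033477226480914}
scene [191 220  13  11  76] [196.7 224.3] 0.955 [ 0.536 -0.222  0.188]
side [304 371  10  10  69] [308.5 375.1] 0.871 [0.536 0.298 0.189]
```

View pics/scene1.png

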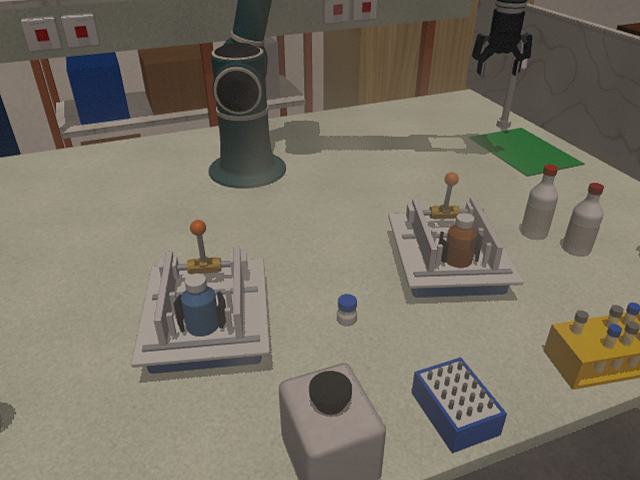

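View pics/side1.png

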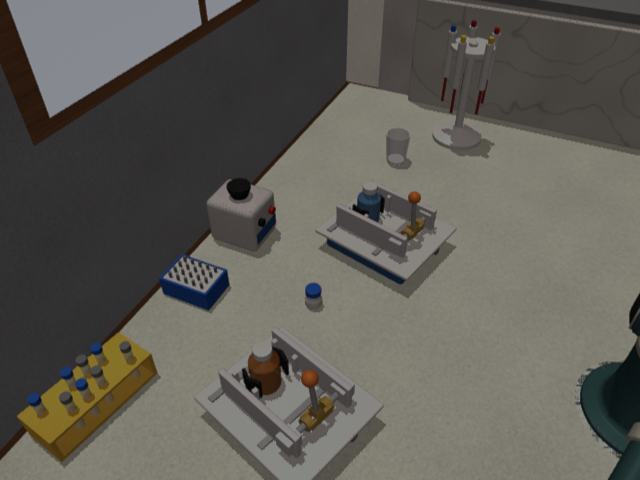

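The scene view has the amber clamp at right (ball 452,179; cap 464,222) and the blue clamp at left (ball 198,227). In the side view the amber ball is at (310,379), the cap at (264,351) and the brass at about (317,413). The blue ball is at (414,198).

```bash
python3 - <<'E'
from h import *
def cloud(n,lo,hi,box,er=0):
    f=np.load(f'pics/{n}1.png.npz');p,d=f['p'],f['d']
    m=cv2.inRange(cv2.cvtColor(p,cv2.COLOR_RGB2HSV),lo,hi)
    k=np.zeros_like(m);x0,y0,x1,y1=box;k[y0:y1,x0:x1]=1
    v,u=np.nonzero((m>0)&(k>0)&(d>0)); 
    return u,v,np.array([world(n,a,b,d[b,a]) for a,b in zip(u,v)])
print(np.load('pics/scene1.png.npz')['p'][[179,212,222],[452,445,464]],np.load('pics/side1.png.npz')['p'][[379,413,351],[310,317,351-87]])
for n,bb,bs in(('scene',(440,168,465,190),(425,200,465,222)),('side',(295,365,325,392),(295,395,340,435))):
    u,v,P=cloud(n,(2,130,100),(16,255,255),bb); 
    c=get_calibration(n);C=-c['R'].T@c['t']
    ce=(u.min()+u.max())/2,(v.min()+v.max())/2
    z=np.median(P,0);w=world(n,*ce,np.median(np.load(f'pics/{n}1.png.npz')['d'][v,u]))
    w=w+(w-C)/np.linalg.norm(w-C)*0.010
    print(n,'ball',len(u),ce,w.round(4),'cam',C.round(3))
    u,v,P=cloud(n,(17,120,60),(30,255,255),bs)
    if len(P):
        q=P[:,:2]-np.median(P[:,:2],0);_,s,V=np.linalg.svd(q,full_matrices=False)
        print('brass',len(u),np.median(P,0).round(4),P.min(0).round(3),P.max(0).round(3),V[0],s)
# rows of yaw: amber bottle & cap
for n,bb in(('scene',(445,212,485,270)),('side',(245,340,285,395))):
    u,v,P=cloud(n,(4,80,30),(18,255,200),bb);print('amber',len(P),np.median(P,0).round(3),P.min(0).round(3),P.max(0).round(3))
    u,v,P=cloud(n,(0,0,120),(180,60,255),bb);P=P[P[:,2]>0.135];print('cap',len(P),np.median(P,0).round(3),P.min(0).round(3),P.max(0).round(3))
# platform outline and rails: all points near
f=np.load('pics/side1.png.npz')['d']
vv,uu=np.mgrid[320:480,190:390];vv=vv.ravel();uu=uu.ravel()
P=np.array([world('side',a,b,f[b,a]) for a,b in zip(uu,vv)])
Q=P[(abs(P[:,2]-0.055)<.006)]
print(len(Q),cv2.minAreaRect(Q[:,:2].astype(np.float32)))
np.save('pics/side_cloud.npy',P)
E
```

```text
[[139  92  67]
 [ 99  84  58]
 [113 106  97]] [[124  66  28]
 [ 72  56  27]
 [136 134 130]]
scene ball 57 (np.float64(451.5), np.float64(176.0)) [0.5352 0.2944 0.1817] cam [ 1.366 -0.317  0.702]
brass 136 [0.5285 0.2891 0.0982] [0.506 0.266 0.087] [0.546 0.325 0.104] [-0.32353131 -0.94621747] [0.24412068 0.08714173]
side ball 149 (np.float64(309.0), np.float64(376.5)) [0.5372 0.2941 0.1795] cam [0.302 0.749 0.926]
brass 480 [0.5182 0.3041 0.0992] [0.502 0.271 0.08 ] [0.543 0.332 0.12 ] [0.34098204 0.94006981] [0.39832227 0.1788987 ]
amber 1075 [0.662 0.246 0.102] [0.535 0.229 0.056] [0.674 0.342 0.141]
cap 129 [0.644 0.259 0.154] [0.625 0.241 0.151] [0.662 0.276 0.157]Traceback (most recent call last):
  File "<stdin>", line 22, in <module>
  File "<stdin>", line 7, in cloud
  File "h.py", line 7, in world
    c=get_calibration(n); X=np.array([(u-c['cx'])/c['fx']*z,(v-c['cy'])/c['fy']*z,z])
ValueError: time passes only in moves, steps and waits
```

```bash
cat >> h.py <<'E'
YAW=np.arctan2(-.33,.944)
CX=np.array([np.cos(YAW),np.sin(YAW),0]);CY=np.array([-CX[1],CX[0],0])
AX=np.array([.644,.259,0])-.125*CX+[0,0,.09]   # turnbuckle axis centre
def goal_rot():   # tool x down, tool z along +-CY
    R0=R.from_rotvec(read_state()['tcp_rot']).as_matrix();c=[]
    for s in(1,-1):
        z=s*CY;x=np.array([0,0,-1.]);G=np.c_[x,np.cross(z,x),z]
        c.append((R.from_matrix(R0.T@G).magnitude(),s,G))
    return min(c,key=lambda a:a[0])[2]
def togo(p):
    s=read_state();R0=R.from_rotvec(s['tcp_rot']).as_matrix();G=goal_rot()
    print('cm in tool axes now',(R0.T@(p-s['tool_pos'])*100).round(2),' turn deg',np.degrees(R.from_matrix(R0.T@G).as_rotvec()).round(2),
     '\n cm in goal axes',(G.T@(p-s['tool_pos'])*100).round(2),'tcp',s['tool_pos'].round(4),'F',s['wrist_force'].round(1),'t',round(s['time'],2),'w',round(float(s['width']),3))
E
python3 - <<'E'
from h import *
print(AX,CX,CY,goal_rot().round(3).tolist())
b=np.array([.5365,.2942,.180]);r=b-AX;print('ball rel clamp',r@CX,r@CY,r[2])
togo(b+[0,0,.06])
E
```

```text
[0.52600212 0.30024926 0.09      ] [ 0.94398301 -0.32999406  0.        ] [0.32999406 0.94398301 0.        ] [[0.0, -0.944, 0.33], [0.0, 0.33, 0.944], [-1.0, 0.0, 0.0]]
ball rel clamp 0.011906035673036908 -0.0022461595694916185 0.09
cm in tool axes now [ -0.94 -43.48 -24.39]  turn deg [ 3.3  -0.12 -0.  ] 
 cm in goal axes [ -0.99 -44.81 -21.85] tcp [0.1856 0.6483 0.2301] F [0.2 0.4 0. ] t 0.1 w 1.001
```

Request:
carry_out(offset=[[-0.5, 0, 0], [-0.5, -3, -1.5], [0, -3, -1.5], [0, -3, -1.5], [0, -3, -1.5]], delta_rot=[[3.3, 0, 0], [0, 0, 0], [0, 0, 0], [0, 0, 0], [0, 0, 0]])

```text
time: 0.52
tool_pos: [0.2796, 0.5515, 0.2407]
tcp_rot: [-0.959, 1.35, 0.958]
wrist_force: [1.2, 0.3, 0.3]
width: 0.998
```

Request:
carry_out(offset=[[0, -3, -1.5], [0, -3, -1.5], [0, -3, -1.5], [0, -3, -1.5], [0, -3, -1.5]], delta_rot=[[0, 0, 0], [0, 0, 0], [0, 0, 0], [0, 0, 0], [0, 0, 0]])

```text
time: 0.93
tool_pos: [0.3967, 0.4308, 0.2408]
tcp_rot: [-0.958, 1.351, 0.958]
wrist_force: [0.3, -0.0, 0.7]
width: 0.999
```

Request:
carry_out(offset=[[0, -3, -1.5], [0, -3, -1.5], [0, -3, -1.5], [0, -3, -1.5], [0, 0, 0]], delta_rot=[[0, 0, 0], [0, 0, 0], [0, 0, 0], [0, 0, 0], [0, 0, 0]])

```text
time: 1.35
tool_pos: [0.493, 0.3318, 0.2407]
tcp_rot: [-0.957, 1.352, 0.952]
wrist_force: [-0.6, 0.7, -0.1]
width: 1.003
```

```bash
python3 - <<'E'
from h import *
b=np.array([.5365,.2942,.180])
togo(b+[0,0,.06])
s=read_state();p,d=snap('wrist','wrist1.png')
c=get_calibration('wrist');M=np.array(c['mount'])
m=cv2.inRange(cv2.cvtColor(p,cv2.COLOR_RGB2HSV),(2,130,100),(16,255,255))
k,L,st,ce=cv2.connectedComponentsWithStats(m)
Rt=R.from_rotvec(s['tcp_rot']).as_matrix()
for i in range(1,k):
    if st[i,4]>150:
        x,y,w,h=st[i,:4];u,v=x+w/2-.5,y+h/2-.5;z=float(np.median(d[(L==i)&(d>0)]))
        X=np.array([(u-c['cx'])/c['fx'],(v-c['cy'])/c['fy'],1])*(z+.007)
        T=(M@np.r_[X,1])[:3];print(st[i],z,'tool',T.round(4),'world',(Rt@T+s['tool_pos']).round(4))
E
```

```text
cm in tool axes now [ 0.09 -5.36 -2.08]  turn deg [-0.26 -0.12  0.13] 
 cm in goal axes [ 0.07 -5.35 -2.11] tcp [0.493  0.3318 0.2407] F [-0.6  0.7 -0.1] t 1.35 w 1.003
[ 273  317   39   35 1039] 0.22865009307861328 tool [ 0.0594 -0.0526 -0.0206] world [0.5357 0.2946 0.1815]
```

View pics/wrist1.png

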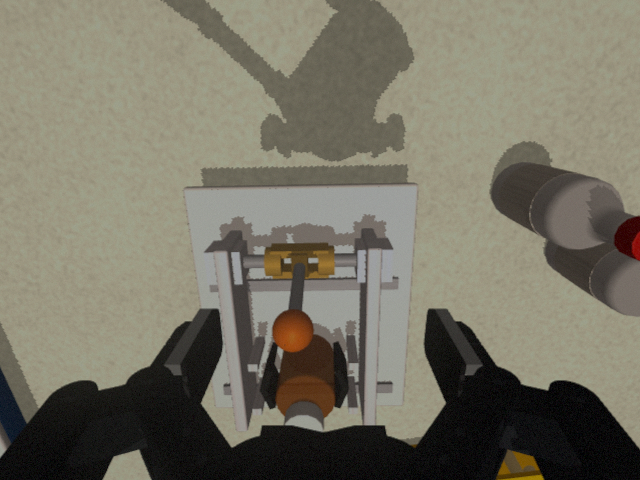

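Wrist view: the ball is at (292,334) and the brass at (300,260). The platform lines up with the tool, and the ball position agrees with the other views, about (0.536, 0.2945, 0.180). Next: move over it, lower and grip.

Request:
carry_out(offset=[[0, -2.6, -1.0], [0, -2.7, -1.1], [0, 0, 0], [2, 0, 0], [2, 0, 0]], delta_rot=[[0, 0, 0], [0, 0, 0], [0, 0, 0], [0, 0, 0], [0, 0, 0]])

```text
time: 1.82
tool_pos: [0.5333, 0.3, 0.2023]
tcp_rot: [-0.957, 1.346, 0.957]
wrist_force: [-0.5, 0.3, 0.1]
width: 1.0
```

Request:
carry_out(offset=[[1.5, 0, 0], [1.5, 0, 0], [1.1, 0, 0], [0, 0, 0], [0, 0, 0]], delta_rot=[[0, 0, 0], [0, 0, 0], [0, 0, 0], [0, 0, 0], [0, 0, 0]])

```text
time: 2.23
tool_pos: [0.5316, 0.2992, 0.1595]
tcp_rot: [-0.958, 1.351, 0.959]
wrist_force: [0.2, 0.2, -0.6]
width: 0.999
```

Request:
carry_out(offset=[[0, 0, 0], [0, 0, 0], [0, 0, 0], [0, 0, 0], [0, 0, 0]], delta_rot=[[0, 0, 0], [0, 0, 0], [0, 0, 0], [0, 0, 0], [0, 0, 0]], fingers=-1, newtons=25)

```text
time: 2.65
tool_pos: [0.5323, 0.2962, 0.1615]
tcp_rot: [-0.962, 1.354, 0.956]
wrist_force: [-5.7, -13.5, 12.6]
width: 0.309
```

Request:
carry_out(offset=[[0, 0, 0], [0, 0, 0], [0, 0, 0], [0, 0, 0], [0, 0, 0]], delta_rot=[[0, 0, 0], [0, 0, 0], [0, 0, 0], [0, 0, 0], [0, 0, 0]])

```text
time: 3.07
tool_pos: [0.5323, 0.2962, 0.1617]
tcp_rot: [-0.961, 1.353, 0.956]
wrist_force: [-3.9, -8.7, 7.6]
width: 0.309
```

```bash
python3 - <<'E'
from h import *
s=read_state();r=s['tool_pos']-AX;print(r@CX,r@CY,r[2],s['width'],s['wrist_force'])
p,d=snap('side','side2.png')
cv2.imwrite('pics/side2c.png',cv2.resize(p[300:460,200:400,::-1],None,fx=3,fy=3))
togo(s['tool_pos'])
E
```

```text
0.007262332404431399 -0.001761235472631162 0.0716564526434389 0.3088039188858153 [-3.86418709 -8.68574792  7.62641123]
cm in tool axes now [ 0. -0. -0.]  turn deg [-0.   -0.27  0.03] 
 cm in goal axes [ 0. -0. -0.] tcp [0.5323 0.2962 0.1617] F [-3.6 -9.1  7.3] t 3.12 w 0.308
```

View pics/side2c.png

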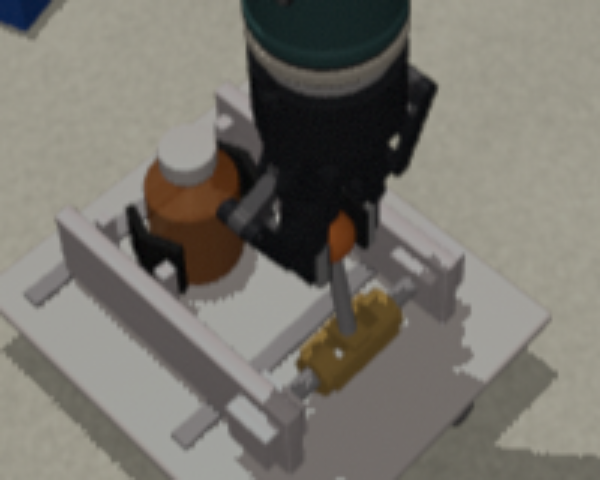

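The ball is held but sits about 4 mm off the pad centre, with a 9 N sideways preload. I'll reopen slightly, recentre and grip again.

Request:
carry_out(offset=[[0, 0, 0], [0, 0, 0], [0, 0, 0], [0, -0.4, -0.3], [0, 0, 0]], delta_rot=[[0, 0, 0], [0, 0, 0], [0, 0, 0], [0, 0, 0], [0, 0, 0]], fingers=0.2)

```text
time: 3.53
tool_pos: [0.5358, 0.2943, 0.1602]
tcp_rot: [-0.958, 1.35, 0.958]
wrist_force: [-0.6, 1.3, -0.5]
width: 0.599
```

Request:
carry_out(offset=[[0, 0, 0], [0, 0, 0], [0, 0, 0], [0, 0, 0], [0, 0, 0]], delta_rot=[[0, 0, 0], [0, 0, 0], [0, 0, 0], [0, 0, 0], [0, 0, 0]], fingers=-1, newtons=30)

```text
time: 3.95
tool_pos: [0.5355, 0.2949, 0.1603]
tcp_rot: [-0.958, 1.349, 0.958]
wrist_force: [0.1, 0.7, 0.1]
width: 0.308
```

```bash
python3 - <<'E'
from h import *
s=read_state();r=s['tool_pos']-AX;print(r@CX,r@CY,r[2],s['width'],s['wrist_force'])
phi0=np.arctan2(.0113,.0895)  # tilt towards bottle
ph=np.linspace(-phi0,1.2,21);P=np.c_[-np.sin(ph),np.cos(ph)]*8.8
D=np.diff(P,axis=0);print(phi0);print(np.c_[-D[:,1],-D[:,0]].round(2).tolist())
E
```

```text
0.01075132362120407 -0.0019108264456487766 0.07033883756575257 0.30798955642246567 [0.12358799 0.67277857 0.06307732]
0.12559244751061815
[[-0.05, 0.58], [-0.02, 0.58], [0.02, 0.58], [0.06, 0.58], [0.1, 0.57], [0.14, 0.57], [0.18, 0.56], [0.21, 0.54], [0.25, 0.53], [0.28, 0.51], [0.31, 0.49], [0.35, 0.47], [0.38, 0.44], [0.41, 0.42], [0.43, 0.39], [0.46, 0.36], [0.48, 0.33], [0.5, 0.3], [0.52, 0.26], [0.54, 0.23]]
```

The ball is centred with near-zero force. Now I'll swing it along the arc (tool +y is away from the bottle, tool +x is down).

Request:
carry_out(offset=[[-0.05, 0.58, 0], [-0.02, 0.58, 0], [0.02, 0.58, 0], [0.06, 0.58, 0], [0.1, 0.57, 0]], delta_rot=[[0, 0, 0], [0, 0, 0], [0, 0, 0], [0, 0, 0], [0, 0, 0]])

```text
time: 4.37
tool_pos: [0.5081, 0.3042, 0.1601]
tcp_rot: [-0.959, 1.349, 0.957]
wrist_force: [3.1, -3.4, 4.1]
width: 0.303
```

Request:
carry_out(offset=[[0.14, 0.57, 0], [0.18, 0.56, 0], [0.21, 0.54, 0], [0.25, 0.53, 0], [0.28, 0.51, 0]], delta_rot=[[0, 0, 0], [0, 0, 0], [0, 0, 0], [0, 0, 0], [0, 0, 0]])

```text
time: 4.78
tool_pos: [0.4816, 0.3131, 0.1498]
tcp_rot: [-0.958, 1.35, 0.958]
wrist_force: [-1.1, -4.0, 8.7]
width: 0.299
```

```bash
python3 - <<'E'
from h import *
s=read_state();r=s['tool_pos']-AX;print(r@CX,r@CY,r[2]+.0195,np.hypot(r@CX,r[2]+.0195),s['width'],s['wrist_force'])
E
```

```text
-0.04618852648191745 -0.0025150501133909438 0.07929473859695478 0.09176620046471456 0.29877730728756197 [-1.12867868 -3.95279598  8.65767334]
```

Request:
carry_out(offset=[[0.2, 0.55, 0], [0.3, 0.52, 0], [0.36, 0.5, 0], [0.4, 0.45, 0], [0.43, 0.4, 0]], delta_rot=[[0, 0, 0], [0, 0, 0], [0, 0, 0], [0, 0, 0], [0, 0, 0]])

```text
time: 5.2
tool_pos: [0.458, 0.321, 0.1314]
tcp_rot: [-0.958, 1.352, 0.959]
wrist_force: [-1.4, -3.6, 6.3]
width: 0.306
```

```bash
python3 - <<'E'
from h import *
s=read_state();r=s['tool_pos']-AX;f=s['wrist_force'];print(r@CX,r@CY,r[2]+.0195,np.hypot(r@CX,r[2]+.0195),s['width'],f@CX,f@CY,f[2])
E
```

```text
-0.0710360108860327 -0.0028319656192937886 0.06093733752398599 0.09359206134663745 0.3060886878159172 -0.16601423494324896 -3.865088189508108 6.290424689206215
```

Request:
carry_out(offset=[[0.46, 0.33, 0], [0.48, 0.28, 0], [0.5, 0.25, 0], [0.52, 0.22, 0], [0.54, 0.18, 0]], delta_rot=[[0, 0, 0], [0, 0, 0], [0, 0, 0], [0, 0, 0], [0, 0, 0]], newtons=40)

```text
time: 5.62
tool_pos: [0.4448, 0.3253, 0.1061]
tcp_rot: [-0.956, 1.355, 0.96]
wrist_force: [-3.5, -1.3, 7.0]
width: 0.305
```

Request:
carry_out(offset=[[0.3, 0.1, 0], [0.3, 0.1, 0], [0, 0, 0], [0, 0, 0], [0, 0, 0]], delta_rot=[[0, 0, 0], [0, 0, 0], [0, 0, 0], [0, 0, 0], [0, 0, 0]])

```text
time: 6.03
tool_pos: [0.4431, 0.3259, 0.0993]
tcp_rot: [-0.957, 1.355, 0.96]
wrist_force: [-5.9, -0.8, 2.0]
width: 0.302
```

```bash
python3 - <<'E'
from h import *
s=read_state();r=s['tool_pos']-AX;f=s['wrist_force'];print(r@CX,r@CY,r[2]+.0195,np.hypot(r@CX,r[2]+.0195),s['width'],f@CX,f@CY,f[2])
p,d=snap('side','side3.png')
cv2.imwrite('pics/side3c.png',cv2.resize(p[300:470,200:420,::-1],None,fx=3,fy=3))
E
```

```text
-0.08671677674050328 -0.0031839564612843978 0.028807786695729153 0.09137662689423877 0.3020059972720623 -5.35787543046137 -2.7030519631228955 1.9819034941476075
```

View pics/side3c.png

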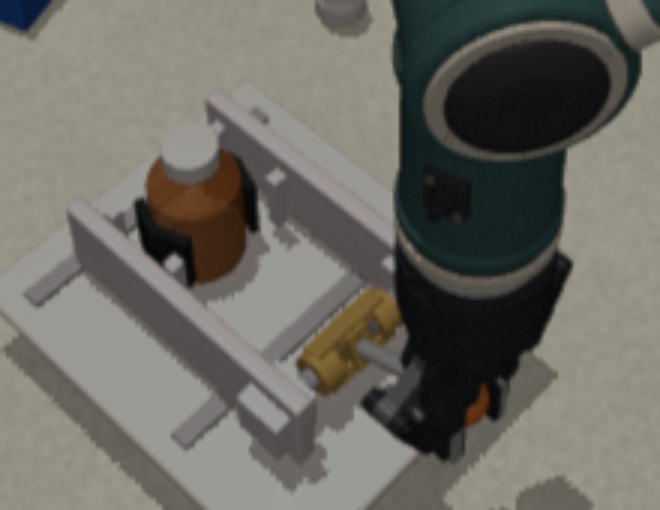

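Jaws are in against the bottle. I'll press on down until the stop shows in the force.

Request:
carry_out(offset=[[0.3, -0.1, 0], [0.3, -0.1, 0], [0, 0, 0], [0, 0, 0], [0, 0, 0]], delta_rot=[[0, 0, 0], [0, 0, 0], [0, 0, 0], [0, 0, 0], [0, 0, 0]])

```text
time: 6.5
tool_pos: [0.4443, 0.3254, 0.0941]
tcp_rot: [-0.956, 1.356, 0.961]
wrist_force: [-10.2, 0.5, 8.6]
width: 0.306
```

```bash
python3 - <<'E'
from h import *
s=read_state();r=s['tool_pos']-AX;f=s['wrist_force'];print(r@CX,r@CY,r[2]+.0195,np.hypot(r@CX,r[2]+.0195),s['width'],f@CX,f@CY,f[2])
E
```

```text
-0.08540763461352008 -0.0032463102606946764 0.023572615803428242 0.08860097215094531 0.30620378557542927 -9.75776921220952 -2.9288753978447826 8.585178693924739
```

Request:
carry_out(offset=[[0, 0, 0], [0, 0, 0], [0, 0, 0], [0, 0, 0], [0, 0, 0]], delta_rot=[[0, 0, 0], [0, 0, 0], [0, 0, 0], [0, 0, 0], [0, 0, 0]], fingers=0.3)

```text
time: 6.92
tool_pos: [0.448, 0.3253, 0.0946]
tcp_rot: [-0.958, 1.35, 0.958]
wrist_force: [-0.8, 0.8, 0.2]
width: 0.651
```

Request:
carry_out(offset=[[-1.5, 0.2, 0], [-2.5, 0.3, 0], [-3, 0.5, 0], [-3, 0.5, 0], [-2, 0, 0]], delta_rot=[[0, 0, 0], [0, 0, 0], [0, 0, 0], [0, 0, 0], [0, 0, 0]])

```text
time: 7.33
tool_pos: [0.4341, 0.331, 0.2177]
tcp_rot: [-0.957, 1.347, 0.958]
wrist_force: [0.4, 0.6, -0.4]
width: 0.651
```

Request:
carry_out(offset=[[0, 2, 0], [0, 3, 0], [0, 3, 0], [0, 0, 0], [0, 0, 0]], delta_rot=[[0, 0, 0], [0, 0, 0], [0, 0, 0], [0, 0, 0], [0, 0, 0]])

```text
time: 7.75
tool_pos: [0.3573, 0.357, 0.2148]
tcp_rot: [-0.96, 1.348, 0.959]
wrist_force: [0.6, 0.1, -0.6]
width: 0.65
```

```bash
python3 - <<'E'
from h import *
s=read_state();print(s['wrist_force'],s['tool_pos'],s['time'])
K={n:get_calibration(n) for n in('scene','side')}
S={n:snap(n,n+'4.png') for n in('scene','side')}
def cen(n,box,p,d,lo,hi,push,zmin=None):
    x0,y0,x1,y1=box;m=np.zeros(p.shape[:2],np.uint8);m[y0:y1,x0:x1]=cv2.inRange(cv2.cvtColor(p,cv2.COLOR_RGB2HSV),lo,hi)[y0:y1,x0:x1]
    k,L,st,ce=cv2.connectedComponentsWithStats(m);
    if k<2: return None
    i=1+np.argmax(st[1:,4]);x,y,w,h=st[i,:4];u,v=x+w/2-.5,y+h/2-.5
    c=K[n];z=float(np.median(d[(L==i)&(d>0)]));X=np.array([(u-c['cx'])/c['fx'],(v-c['cy'])/c['fy'],1])*z
    X=X*(1+push/np.linalg.norm(X));return st[i].tolist(),(c['R'].T@(X-c['t'])).round(4)
for n,b in(('side',(290,360,380,450)),('scene',(405,150,475,215))):
    q=cen(n,b,*S[n],(2,130,100),(16,255,255),.010);print(n,'ball',q)
    if q is not None:
        r=q[1]-AX;print(' clamp',r@CX,r@CY,r[2],'angle',np.arctan2(-(r@CX),r[2])+.35)
for t in('1','4'):
  f=np.load(f'pics/side{t}.png.npz');print('cap side',cen('side',(250,338,280,364),f['p'],f['d'],(0,0,110),(180,60,255),0))
  print('ball b',cen('side',(400,185,430,210),f['p'],f['d'],(2,130,80),(16,255,255),.01))
cv2.imwrite('pics/side4c.png',cv2.resize(S['side'][0][300:470,200:420,::-1],None,fx=3,fy=3))
E
```

```text
[ 0.62308907  0.06716241 -0.56198198] [0.35728754 0.35700591 0.21478048] 7.75
side ball ([346, 426, 17, 16, 206], array([0.4458, 0.3251, 0.1234]))
 clamp -0.08391003965312914 -0.003007545864661662 0.0334 angle 1.5419761390414681
scene ball ([432, 175, 12, 9, 72], array([0.445 , 0.3244, 0.1248]))
 clamp -0.08443423021778387 -0.003932329218711072 0.0348 angle 1.529855516276894
cap side ([250, 338, 27, 19, 388], array([0.643 , 0.2566, 0.1524]))
ball b ([409, 192, 11, 9, 83], array([ 0.5309, -0.22  ,  0.18  ]))
cap side ([250, 338, 25, 19, 384], array([0.6445, 0.2574, 0.1525]))
ball b None
```

View pics/side4c.png

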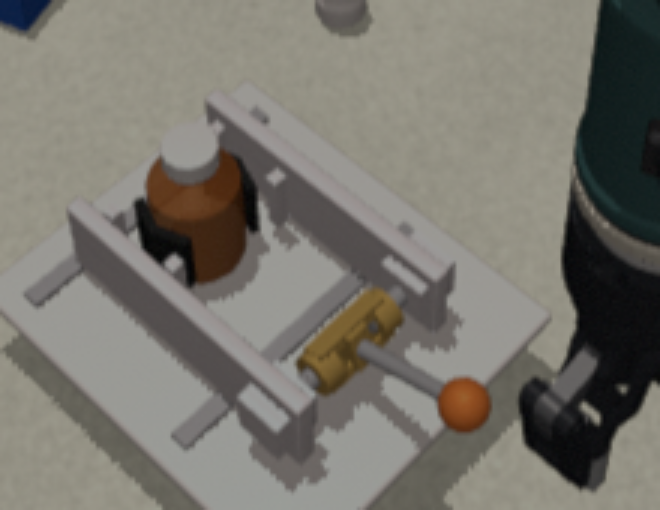

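The view shows the handle at its stop (about 1.54 rad), the jaws on the bottle, the bottle upright and the gripper clear. The arm hides the blue clamp's ball in the side view, so I'll check it in the scene view and then hand in.

```bash
python3 - <<'E'
from h import *
for t in('1','4'):
    f=np.load(f'pics/scene{t}.png.npz');m=cv2.inRange(cv2.cvtColor(f['p'],cv2.COLOR_RGB2HSV),(2,130,100),(16,255,255))[210:240,180:215]
    v,u=np.nonzero(m);print(t,len(u),u.mean()+180,v.mean()+210)
print(finish_job())
E
```

```text
1 148 197.36486486486487 226.15540540540542
4 149 197.31543624161074 226.16107382550337
the job is handed in; nothing more can be done
None
```

I gripped the orange ball of the amber bottle's clamp, swung it over to its stop, let go and backed away. The job was handed in at about 8 s.

- **Handle:** both camera views put the turnbuckle at about 1.53–1.54 rad; the stop is 1.55.
- **Amber bottle:** it looks upright with the jaws on it, and its cap moved less than 2 mm.
- **Blue clamp:** its ball did not move in the scene view. The side view could not confirm this because the arm was in the way.
- **Robot:** it touches nothing, and the wrist force reads under 1 N.
- **Disagreement:** while I pressed on the stop, the tool position put the ball at about 114 mm, but the cameras put it at 123–125 mm. The ball had slipped a little between the pads. I took the camera value, which fits the 122 mm given for the stop.

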